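Locate a radio front-panel blank in its drilling fixture

ROBOT

A 6-joint arm with a two-finger parallel gripper is mounted at the origin on the work surface. World frame = base frame: x ahead of the robot, y to its left, z up, the work surface at z = 0. Lengths are in m, angles in degrees, forces in N, time in s.
With the tool pointing down it reaches from about 0.35 to 0.925 m from the base axis. Payload 6.4 kg.
Tool frame: the origin (TCP) lies at the very end of the fingers, on their centre line; the grasp point (between the pads) lies r.tcp_to_grasp behind it (r.tcp_to_grasp is the distance from the TCP to the grasp point, in m); z points along the fingers, y is the direction in which the jaws open and shut (so a half turn about z gives the same grasp; the last joint's range is limited). The gripper opens to 94 mm and grips with 3 to 60 N. Pads are 16 mm wide; open, the fingers measure 119 mm over their backs; the gripper's body (75 mm by 177 mm) begins 78 mm behind the grasp point.
Start: joints at [-78.787, 14.043, 89.255, -0, 76.702, -9.975], TCP at [0.235, -0.606, 0.205] pointing down, gripper open.
Joint ranges: [-179.41, 179.41], [-58.25, 129.5], [7.25, 145.43], [-54.29, 234.29], [11.92, 165.04], [-157.13, 157.13]. Speed limits (degrees/s): [147.25, 147.25, 180, 180, 180, 180].

INTERFACE

Orientations are given as [roll, pitch, yaw] about the fixed x, y, z axes, in that order (R = Rz(yaw) Ry(pitch) Rx(roll)).
In Python, from workcell import r, hand, planner, optics, ticket, status gives the robot as it stands. Calls block until the motion is done:
- r.move_ptp(position, orientation): joint-space move of the TCP to a pose.
- r.line_to(position, velocity=0.15, frame=None, contact_N=None): straight line of the TCP; frame=None keeps the orientation; velocity is the mean speed in m/s. With contact_N (N) it stops when the force on the tool has changed by that much, and returns True; else False.
- r.move_joints(angles): joint-space move.
- hand.let_go() and hand.grasp(force=None): open the fingers fully, or close them until they stop; force is the grip in N (None keeps the last).
- r.dwell(seconds).
- planner.inverse_kinematics(position, orientation): joint angles nearest the present ones, or None.
- optics.grab_frame(name): name is "scene" or "top" or "wrist"; returns (picture, depth): 384x512x3 uint8, blue, green, red; 384x512 float32, m along the optical axis (not along the pixel's ray), 0 where there is no reading.
- optics.get_calibration(name): a dict with "camera_matrix" (3x3 intrinsics, pixels), "world_from_camera" (4x4, takes a point from camera to world coordinates); the wrist camera has in their place "hand_eye" (4x4, takes a point from camera to tool coordinates, whose origin is the TCP and whose axes are the flange's). Camera axes: x right, y down, z forward; pixel columns grow to the right and rows downward; lengths in m; the calibration is good to about 2 mm. A picture is of the moment at which its call begins: read the wrist's pose just before it. get_calibration takes no time and is no camera call.
A pose or a line that the arm cannot do raises r.PlanningError and nothing moves.
- ticket.sign_off(): hands the job in, once; it reports no verdict.
Readings, each from a call of its own:
- status.read_t(): time.
- status.read_joint_pos(): joint angles.
- status.read_qvel(): joint speeds.
- status.read_joint_torque(): joint torques, N m.
- status.read_eef_pos(): TCP position.
- status.read_eef_rot(): TCP orientation.
- status.read_ft_force(): force on the tool from outside, world axes, zero at the start.
- status.read_moment(): the same for the moment, N m.
- status.read_opening(): finger opening in m.
Only numpy, scipy, OpenCV 4.12 (cv2) and the standard library are available. Lean on these libraries where they do the work, as an engineer would, in place of code of your own. Each camera call takes 0.05 s, during which the arm holds its last target. There are 200 camera calls.

TASK

Pick up the aluminium front-panel blank by its round boss, lay it flat on the bed of the drilling fixture, push a long edge up against both dowels and slide it along them until its end meets the end stop. Then hold it for about a second with a gentle steady push, some 5 to 10 N on the pair of dowels and as much on the end stop at the same time, let go and leave it flat on the bed, touching both dowels and the stop. The locators are delicate: never put as much as 15 N on either, and leave the other things on the desk where they are.

Things in the scene. Friction and masses are not known exactly. Their poses are not given: they have to be found in the camera images.
- panel: Loose panel blank: bare aluminium plate 150 x 100 x 8 mm, 0.38 kg (varies by 20 %), with an upright round boss of 26 mm diameter in its middle, its top 46 mm above the plate's underside. Dark hole marks are only printed. Origin: centre of the underside; x along the 150 mm length, y along the 100 mm width, z up. The same either way round (half turn). It starts flat on the desk.
- jig: Drilling fixture, fixed: dark steel bed plate 230 (x) x 180 (y) x 16 mm, origin in the centre of its underside, bed at z = 16 mm. The dowels are at its +y side, the end stop at its +x end. The seated panel's length lies along jig x. Before pushing, the panel's centre is best at about jig x = -18, y = -14 mm, clear of everything. Position and yaw vary. Smooth steel: friction about 0.4.
- dowel_rail: Fixed steel rail 140 x 8 x 13 mm along the jig's +y edge, centre of its foot at jig x = 0, y = +86 mm on the bed. Screws hold a bar with the two dowels in front of it: upright, 10 mm diameter, 13 mm high, at jig x = +45 and -45 mm. Their -y sides, the locating line, stand at jig y = +50 to +64 mm, set anew each time and measured by nothing: feel for it. They do not give way.
- dowel_pin (a joint): Thin sprung brass pin (5 mm diameter, only 0.3 N) midway between the dowels, a seat check. It pokes 6 mm out of the locating line towards -y, 2 to 7 mm above the bed. Value in m: 0 standing out, 0.006 pushed back level with the line (the panel touches the dowels there).
- end_block: Fixed steel block 12 x 36 x 15 mm at the jig's +x end, centre of its foot at jig x = +108, y = +5 mm on the bed. It carries the end stop, a screw with a round 14 mm head facing jig -x, centred 7.5 mm above the bed. The head's face stands at jig x = +70 to +86 mm, set anew each time and measured by nothing: feel for it. It does not give way.
- stop_pin (a joint): The same kind of sprung brass pin in the lower half of the end stop's head, poking 6 mm out of its face towards jig -x. Value in m: 0 standing out, 0.006 pushed back level with the face (the panel's end touches the stop).
- screwdriver: Bystander: screwdriver 170 mm long, lying between the jig and the panel.
- adapter: Bystander: small brass coaxial adapter, 22 mm diameter, 30 mm high, standing between the jig and the panel.
- handheld: Bystander: black handheld radio 115 x 58 x 30 mm with a 130 mm aerial, lying beyond the work.
- morse_key: Bystander: brass straight key on a wooden base 120 x 70 mm, 56 mm high, beyond the work.
- jar: Bystander: glass jar, 72 mm diameter, 110 mm high, beyond the work.
- mug: Bystander: white mug, 80 mm diameter, 92 mm high, off to the left.
- bracket: Bystander: small aluminium angle bracket 90 x 50 mm, 40 mm high, without a boss, off to the right.
Not all that is in view belongs to the job. What is shaped like the panel but red is not meant.

How it is judged:
By the outcome, as a careful person would: the job done as asked, in the order asked, and still so for the second after the job is handed in, with the robot touching nothing.
It also fails if it takes over 72 s, if anything falls off the work surface, if the arm or the gripper's body presses on something with over 40 N, if the wrist force passes 120 N, or if a joint passes its speed limit or range.

## Working session

There is one attempt and no reset: what is moved stays moved. The work goes in short steps, each a Python script; the robot and the scene stay as the last script left them, time stands still between calls to the robot, and variables do not carry over. Pictures are saved under pics/ and viewed, about 8 in all and at most 12, crops included, and the job is handed in when it is done.

```bash
mkdir -p pics; ls; cat > g.py <<'E'
import numpy as np, cv2
from workcell import r, hand, planner, optics, ticket, status
def cal(n):
    c=optics.get_calibration(n); return np.array(c["camera_matrix"]),np.array(c.get("world_from_camera",c.get("hand_eye")))
def cloud(d,K,T):
    v,u=np.mgrid[:d.shape[0],:d.shape[1]]
    P=np.stack([(u-K[0,2])/K[0,0]*d,(v-K[1,2])/K[1,1]*d,d],-1)
    return P@T[:3,:3].T+T[:3,3]
E
python3 - <<'E'
from g import *
for n in("top","scene"):
    im,d=optics.grab_frame(n); cv2.imwrite(f"pics/{n}.png",im); np.save(f"pics/{n}.npy",d)
    K,T=cal(n); print(n,K[0,0],T.round(3).tolist())
print(status.read_t(),r.tcp_to_grasp,cal("wrist")[1].round(3).tolist(),status.read_eef_rot())
E
```

```text
pics
top 438.8411973273432 [[-0.006, -0.996, 0.089, 0.394], [-1.0, 0.005, -0.014, -0.002], [0.013, -0.089, -0.996, 1.534], [0.0, 0.0, 0.0, 1.0]]
scene 424.55414098228755 [[0.702, 0.381, -0.602, 1.225], [0.712, -0.385, 0.587, -0.709], [-0.008, -0.841, -0.541, 0.678], [0.0, 0.0, 0.0, 1.0]]
0.1 0.0188 [[-0.0, -0.967, -0.253, 0.074], [1.0, -0.0, -0.001, -0.0], [0.001, -0.253, 0.967, -0.179], [0.0, 0.0, 0.0, 1.0]] [-1.79905452e+02 -1.64587203e-02  2.11870897e+01]
```

View pics/top.png

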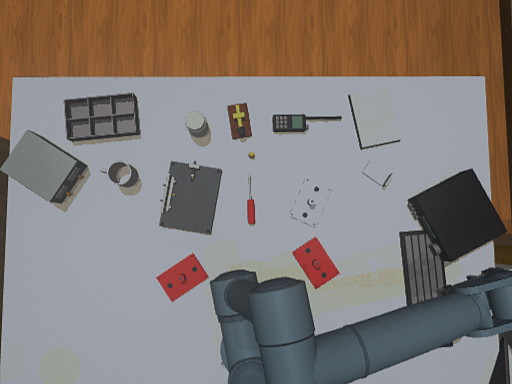

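View pics/scene.png

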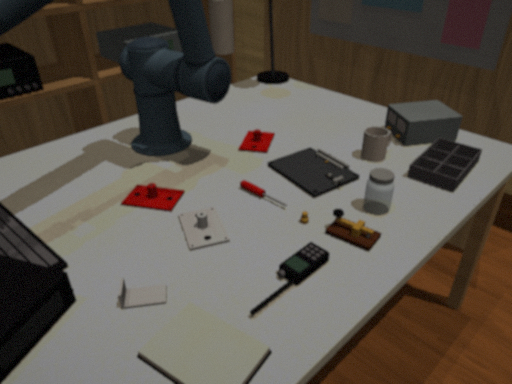

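The top view shows three panel-like items: a silvery one at (311,202), and two red ones at (183,277) and (316,263). The bracket at (377,173) is silvery but has no boss. The silvery plate with a boss and dark marks at (311,202) fits the panel. The jig is at (190,197), with its rail on the left at about (169,193) and its end block at about (194,168). Next come a crop to confirm this and the measurements.

```bash
python3 - <<'E'
from g import *
im=cv2.imread("pics/top.png"); d=np.load("pics/top.npy"); K,T=cal("top"); W=cloud(d,K,T)
cv2.imwrite("pics/crop.png",cv2.resize(im[145:245,145:345],(800,400),interpolation=cv2.INTER_CUBIC))
def fit(name,box,zlo,zhi):
    u0,v0,u1,v1=box; m=np.zeros(d.shape,bool); m[v0:v1,u0:u1]=True
    m&=(W[...,2]>zlo)&(W[...,2]<zhi)&(d>0)
    P=W[m]; 
    if len(P)<3: print(name,len(P)); return
    c,s,a=cv2.minAreaRect(P[:,:2].astype(np.float32)); print(name,len(P),np.round(c,4),np.round(s,4),round(a,2),"z",np.percentile(P[:,2],[5,50,95]).round(4))
print("desk z",np.median(W[215:235,255:285,2]))
fit("panel",(280,170,340,235),.004,.014)
fit("boss",(280,170,340,235),.03,.06)
fit("bed",(152,150,230,243),.009,.021)
fit("jig all",(152,150,230,243),.009,.06)
fit("jig high",(152,150,230,243),.025,.06)
fit("endblk",(182,155,210,182),.024,.06)
fit("rail",(152,165,180,225),.024,.06)
fit("adapter",(243,145,262,165),.01,.06); fit("driver",(240,170,262,230),.008,.06)
# image-based, rays on planes
def ray(uv,z):
    p=np.c_[np.array(uv,float),np.ones(len(uv))]@np.linalg.inv(K).T@T[:3,:3].T
    return T[:3,3]+p*((z-T[2,3])/p[:,2])[:,None]
hsv=cv2.cvtColor(im,cv2.COLOR_BGR2HSV)
m=(im.max(2)<110).astype(np.uint8); m[:, :152]=0; m[:,230:]=0; m[:150]=0; m[243:]=0
m=cv2.morphologyEx(m,cv2.MORPH_CLOSE,np.ones((9,9)))
c=max(cv2.findContours(m,0,2)[0],key=cv2.contourArea)[:,0]
R=cv2.minAreaRect(ray(c,.016)[:,:2].astype(np.float32)); print("jig img",R)
E
```

```text
desk z -1.1169089529250442e-05
panel 1293 [ 0.5023 -0.2045] [0.2081 0.2251] 89.44 z [0.0043 0.0075 0.0125]
boss 50 [ 0.5041 -0.206 ] [0.0228 0.0256] 26.11 z [0.0382 0.0454 0.0518]
bed 2889 [0.5313 0.2065] [0.3096 0.2588] 0.1 z [0.0109 0.0161 0.0202]
jig all 3464 [0.5313 0.2065] [0.3096 0.2588] 0.1 z [0.0112 0.0168 0.0273]
jig high 249 [0.5473 0.2263] [0.1562 0.2024] 78.93 z [0.0252 0.0288 0.0355]
endblk 71 [0.6114 0.1866] [0.0906 0.0551] 67.77 z [0.0245 0.0295 0.0369]
rail 201 [0.5251 0.2817] [0.0637 0.1552] 89.05 z [0.0244 0.0282 0.0335]
adapter 28 [ 0.6692 -0.0018] [0.0176 0.0186] 89.83 z [0.0123 0.0281 0.0327]
driver 241 [0.5134 0.0044] [0.07   0.2027] 89.63 z [0.0092 0.0217 0.0288]
jig img ((0.5271522402763367, 0.21464857459068298), (0.19305726885795593, 0.2413470596075058), 80.22013092041016)
```

View pics/crop.png

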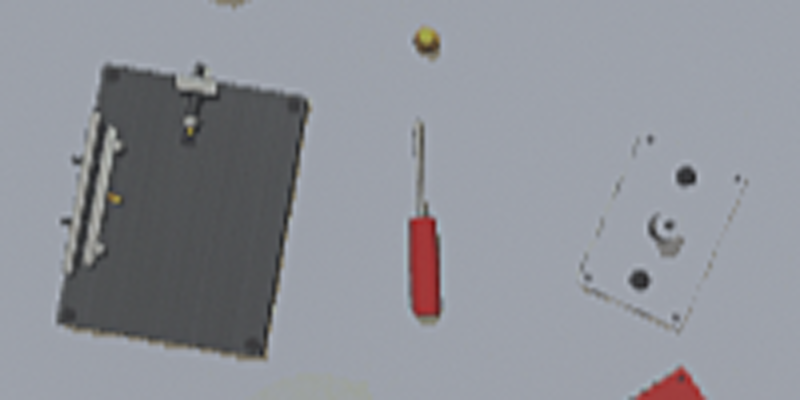

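The crop confirms it: the panel has a boss at crop (665,232) and dark marks, and its long axis runs at about -23° yaw. The jig has its rail and dowels on the left at crop (85-115,130-260), the stop at (190,125), and a yaw of about -10°. Now I'll look at both with the wrist camera.

```bash
python3 - <<'E'
from g import *
d=np.load("pics/top.npy"); K,T=cal("top"); W=cloud(d,K,T)
print("box top", np.percentile(W[180:255,415:500,2],[50,90]), W[180:255,415:500].reshape(-1,3).min(0))
p=status.read_eef_pos(); r.line_to([p[0],p[1],.30],velocity=.15)
def look(n,p,yaw):
    r.move_ptp(p,[180,0,yaw]); r.dwell(.2)
    P,O=status.read_eef_pos(),status.read_eef_rot()
    im,dd=optics.grab_frame("wrist"); cv2.imwrite(f"pics/{n}.png",im); np.savez(f"pics/{n}.npz",d=dd,P=P,O=O); print(n,P,O,status.read_t(),status.read_joint_pos())
look("wj",[.527,.215,.28],170)
look("wp",[.504,-.206,.25],157)
print(cal("wrist")[0])
a=cv2.imread("pics/wj.png");b=cv2.imread("pics/wp.png")
cv2.imwrite("pics/both.png",np.hstack([cv2.resize(a,(400,300)),cv2.resize(b,(400,300))]))
E
```

```text
box top [0.0823744  0.08769006] [ 0.29282682 -1.31436246 -0.77243552]
wj [0.5271987  0.21466398 0.28001379] [1.79999940e+02 3.58518549e-03 1.69963879e+02] 4.1833 [ 1.07553911e+01  1.41471165e-01  9.66801929e+01 -4.51091339e-04
  8.31825060e+01 -6.92149661e+01]
wp [ 0.50434942 -0.20524074  0.25010104] [1.79995497e+02 1.05235655e-02 1.57079513e+02] 5.9917 [-3.40921315e+01 -2.22283623e+00  1.02110598e+02  3.81700344e-03
  8.01080810e+01 -1.01163005e+02]
[[270.96084669   0.         252.75930277]
 [  0.         270.96084669 192.81098289]
 [  0.           0.           1.        ]]
```

View pics/both.png

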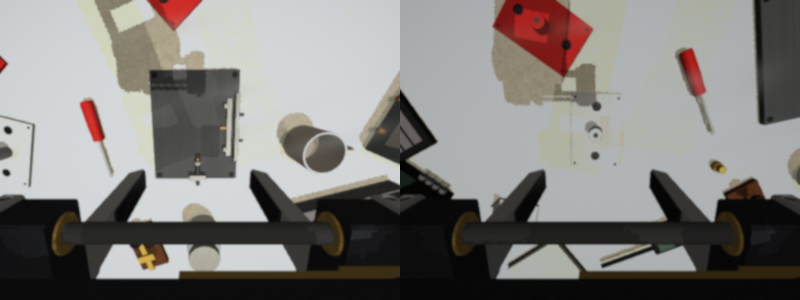

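Both wrist views are clear. On the left, the jig is upright around (195,125), with the rail on its right and the stop at the bottom (198,165). On the right, the panel is upright around (595,130), with the boss at (594,130) and round marks at (597,106) and (595,155). I'll measure both with rays, using the corner marks for yaw.

```bash
cat >> g.py <<'E'
from scipy.spatial.transform import Rotation as Rn
def wcam(P,O):
    K,H=cal("wrist"); T=np.eye(4); T[:3,:3]=Rn.from_euler("xyz",O,degrees=True).as_matrix(); T[:3,3]=P; return K,T@H
def ray(uv,z,K,T):
    p=np.c_[np.array(uv,float),np.ones(len(uv))]@np.linalg.inv(K).T@T[:3,:3].T
    return T[:3,3]+p*((z-T[2,3])/p[:,2])[:,None]
E
python3 - <<'E'
from g import *
# panel
im=cv2.imread("pics/wp.png"); f=np.load("pics/wp.npz"); K,T=wcam(f["P"],f["O"]); W=cloud(f["d"],K,T)
g=cv2.cvtColor(im,cv2.COLOR_BGR2GRAY); u0,v0,u1,v1=210,112,290,220
bh=cv2.morphologyEx(g,cv2.MORPH_BLACKHAT,np.ones((15,15)))[v0:v1,u0:u1]
n,l,s,c=cv2.connectedComponentsWithStats((bh>40).astype(np.uint8))
for i in range(1,n):
    if s[i,4]>=3: print("mark",c[i]+[u0,v0],s[i,2:],ray([c[i]+[u0,v0]],.008,K,T)[0].round(4))
S=W[v0:v1,u0:u1]
m=(S[...,2]>.036)&(S[...,2]<.06); P=S[m]; print("boss top",m.sum(),P.mean(0),cv2.minEnclosingCircle(P[:,:2].astype(np.float32)))
m=((S[...,2]>.005)&(S[...,2]<.013)).astype(np.uint8); m=cv2.morphologyEx(m,cv2.MORPH_OPEN,np.ones((5,5)))
P=S[m>0]; print("plate",m.sum(),cv2.minAreaRect(P[:,:2].astype(np.float32)),np.median(P,0))
# jig
im=cv2.imread("pics/wj.png"); f=np.load("pics/wj.npz"); K,T=wcam(f["P"],f["O"]); W=cloud(f["d"],K,T)
m=(im.max(2)<110).astype(np.uint8); k=np.zeros_like(m); k[84:232,186:312]=1; m*=k
m=cv2.morphologyEx(cv2.morphologyEx(m,cv2.MORPH_CLOSE,np.ones((15,15))),cv2.MORPH_OPEN,np.ones((9,9)))
c=max(cv2.findContours(m,0,2)[0],key=cv2.contourArea)[:,0]; print("img box",c.min(0),c.max(0))
print("jig img",cv2.minAreaRect(ray(c,.016,K,T)[:,:2].astype(np.float32)))
S=W[84:232,186:312]; m=((S[...,2]>.010)&(S[...,2]<.035)).astype(np.uint8); m=cv2.morphologyEx(m,cv2.MORPH_OPEN,np.ones((5,5)))
P=S[m>0]; print("jig depth",cv2.minAreaRect(P[:,:2].astype(np.float32)),np.median(P,0))
a=cv2.resize(cv2.imread("pics/wj.png")[75:245,180:320],None,fx=3.4,fy=3.4,interpolation=cv2.INTER_CUBIC)
b=cv2.resize(cv2.imread("pics/wp.png")[112:220,205:295],None,fx=3.4,fy=3.4,interpolation=cv2.INTER_CUBIC)
o=np.zeros((a.shape[0],a.shape[1]+b.shape[1],3),np.uint8); o[:,:a.shape[1]]=a; o[:b.shape[0],a.shape[1]:]=b
cv2.imwrite("pics/meas.png",o); print(o.shape)
E
```

```text
mark [217.68992248 122.86046512] [ 16  13 129] [ 0.4175 -0.2251  0.008 ]
mark [279.4 125.2] [2 3 5] [ 0.4569 -0.1407  0.008 ]
mark [251.48672566 135.86725664] [ 12  12 113] [ 0.455  -0.1857  0.008 ]
mark [245.62195122 161.89634146] [ 22  14 164] [ 0.4881 -0.2097  0.008 ]
mark [250.  172.7] [ 7  6 30] [ 0.5065 -0.2101  0.008 ]
mark [249.16494845 198.8556701 ] [11 11 97] [ 0.5454 -0.2281  0.008 ]
mark [223.16666667 208.16666667] [3 3 6] [ 0.5434 -0.2734  0.008 ]
mark [274.6 209.8] [2 3 5] [ 0.5787 -0.1972  0.008 ]
boss top 256 [ 0.49887337 -0.20668431  0.04566554] ((0.4992470145225525, -0.20687198638916016), 0.012854836881160736)
plate 5680 ((0.49989521503448486, -0.2065885365009308), (0.09906242042779922, 0.15011923015117645), 65.23921966552734) [ 0.49234024 -0.20484442  0.00805575]
img box [191  89] [305 226]
jig img ((0.516051709651947, 0.2103576958179474), (0.17765682935714722, 0.22567735612392426), 80.20948791503906)
jig depth ((0.5175358057022095, 0.2111937254667282), (0.18165729939937592, 0.22804629802703857), 79.98165893554688) [0.50713597 0.21258882 0.01617262]
(578, 782, 3)
```

View pics/meas.png

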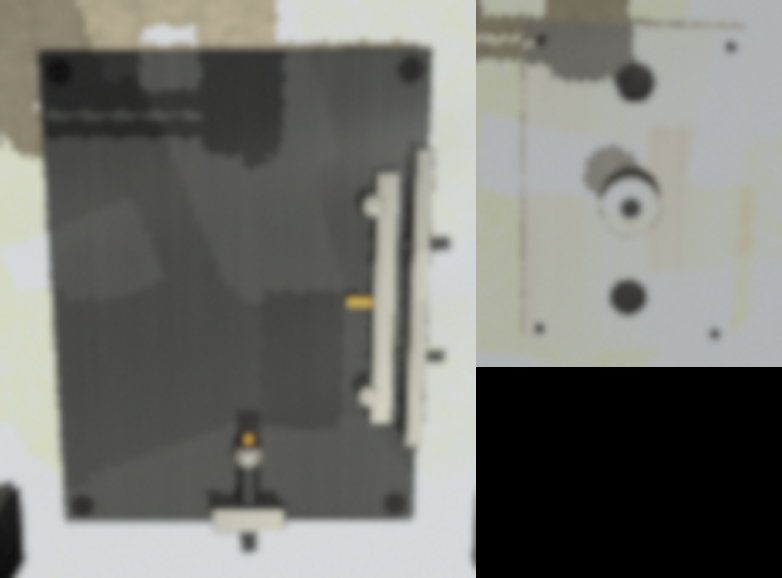

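The depth rectangles match the given sizes: the plate measures 99×150 mm with its top at 8.06 mm, and the jig 182×228 mm with its bed at 16.2 mm. The panel is at (0.4993,-0.2068) with yaw -24.9°, confirmed by the printed marks. The jig is at (0.517,0.211) with yaw -9.9°. In the crop the dowels are on the right at (372,207) and (368,397), and the stop head is at (248,455). Next: pick, carry and lay.

```bash
cat >> g.py <<'E'
JY=-9.9; JC=np.array([.517,.211]); c_,s_=np.cos(np.radians(JY)),np.sin(np.radians(JY)); JR=np.array([[c_,-s_],[s_,c_]])
def jw(x,y,z): return [*(JC+JR@[x,y]),z]
def jpos(): p=status.read_eef_pos(); return np.r_[JR.T@(p[:2]-JC),p[2]]
def F():  # force on tool, jig axes
    f=np.mean([status.read_ft_force() for _ in range(3)],0); return np.r_[JR.T@f[:2],f[2]]
E
python3 - <<'E'
from g import *
np.set_printoptions(precision=4,suppress=True)
b=np.array([.4993,-.2068]); o=[180,0,155.1]
r.move_ptp([*b,.10],o); r.line_to([*b,.017],velocity=.08)
print("F0",F()); hand.grasp(25); print("open",status.read_opening(),"F",F())
r.line_to([*b,.022],velocity=.02); r.dwell(.2); print("F lift",F()); 
r.line_to([*b,.13],velocity=.12); r.dwell(.2); print("F air",F(),status.read_opening())
t=jw(-.018,-.014,.13); r.move_ptp(t,[180,0,JY+180]); r.dwell(.2); fa=F(); print("F air2",fa,status.read_t())
r.line_to(jw(-.018,-.014,.045),velocity=.1)
print(r.line_to(jw(-.018,-.014,.030),velocity=.01,contact_N=2)); r.dwell(.2)
print("laid",jpos(),F()-fa,status.read_eef_rot(),status.read_opening(),status.read_t())
P,O=status.read_eef_pos(),status.read_eef_rot()
im,d=optics.grab_frame("wrist"); cv2.imwrite("pics/laid.png",im[60:260,150:350]); np.savez("pics/laid.npz",d=d,P=P,O=O,fa=fa)
cv2.imwrite("pics/laidv.png",cv2.resize(im[60:260,130:370],None,fx=3,fy=3,interpolation=cv2.INTER_CUBIC))
E
```

```text
F0 [0.206  0.3395 0.0037]
open 0.025576177249492564 F [-0.1334  0.6747 -0.5157]
F lift [ 0.7877 -0.2213 -3.6212]
F air [-1.5664  0.7175 -3.1558] 0.025506306816214117
F air2 [-1.0885  0.0331 -3.2197] 12.45
True
laid [-0.018  -0.014   0.0329] [ 1.0065 -0.6707  9.5201] [-179.9984   -0.0039  170.0993] 0.025664271815371995 14.75
```

View pics/laidv.png

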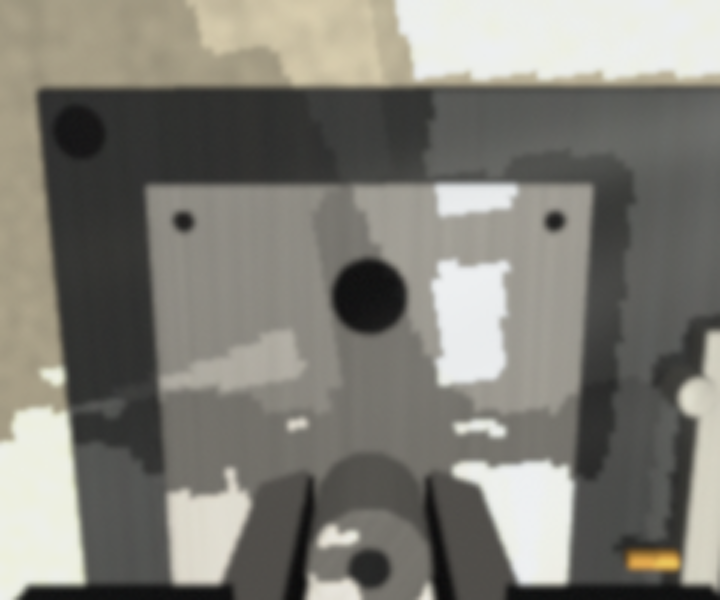

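The panel lies on the bed with its edges parallel to the bed's. The boss is between the pads, and the dowel is at right (695,397) with its pin at (655,560), both well clear. I'll release, regrip without vertical preload, and feel for the dowels.

```bash
cat >> g.py <<'E'
def F(n=8):
    fs=[]
    for _ in range(n): fs.append(status.read_ft_force()); r.dwell(.02)
    f=np.mean(fs,0); return np.r_[JR.T@f[:2],f[2]]
E
python3 - <<'E'
from g import *
np.set_printoptions(precision=4,suppress=True)
t=status.read_t(); fs=[status.read_ft_force() for _ in range(10)]; print("dt",status.read_t()-t,np.std(fs,0))
hand.let_go(); r.dwell(.2); f0=F(); print("free",f0,jpos())
hand.grasp(20); r.dwell(.2); print("grip",F()-f0,jpos(),status.read_opening())
z=jpos()[2]
r.line_to(jw(-.018,-.008,z),velocity=.02); print("slid",F()-f0,jpos())
hit=r.line_to(jw(-.018,.020,z),velocity=.006,contact_N=4)
print("hit",hit,F()-f0,jpos(),status.read_t(),status.read_eef_rot())
np.save("f0.npy",f0)
E
```

```text
dt 0.0 [0. 0. 0.]
free [-0.0359 -0.2193 -0.0574] [-0.0197 -0.0146  0.0313]
grip [-0.0735  0.3739 -0.0352] [-0.0198 -0.0146  0.0313] 0.025352671688963397
slid [ 0.1467  1.3712 -0.4981] [-0.0179 -0.0078  0.0313]
hit True [0.1755 0.7281 3.9157] [-0.0179  0.0078  0.0313] 21.0083 [-179.9077   -0.205   170.1061]
```

```bash
python3 - <<'E'
from g import *
np.set_printoptions(precision=3,suppress=True)
f0=np.load("f0.npy")
for i in range(6): print(F(4)-f0, jpos()*1e3)
P,O=status.read_eef_pos(),status.read_eef_rot()
im,d=optics.grab_frame("wrist"); np.savez("pics/hit.npz",d=d,P=P,O=O)
sc,_=optics.grab_frame("scene")
a=cv2.resize(im[60:260,130:370],None,fx=2,fy=2,interpolation=cv2.INTER_CUBIC); b=cv2.resize(sc[100:240,245:405],(457,400),interpolation=cv2.INTER_CUBIC)[:,:320]
cv2.imwrite("pics/hit.png",np.hstack([a,b]))
E
```

```text
[-0.061  1.301  4.877] [-17.955   7.755  31.292]
[0.09  1.534 5.248] [-17.944   7.729  31.289]
[0.587 2.515 5.468] [-17.956   7.73   31.293]
[0.104 1.658 5.561] [-17.959   7.745  31.295]
[0.536 2.098 5.312] [-17.945   7.74   31.307]
[0.031 1.776 5.76 ] [-17.952   7.732  31.291]
```

View pics/hit.png

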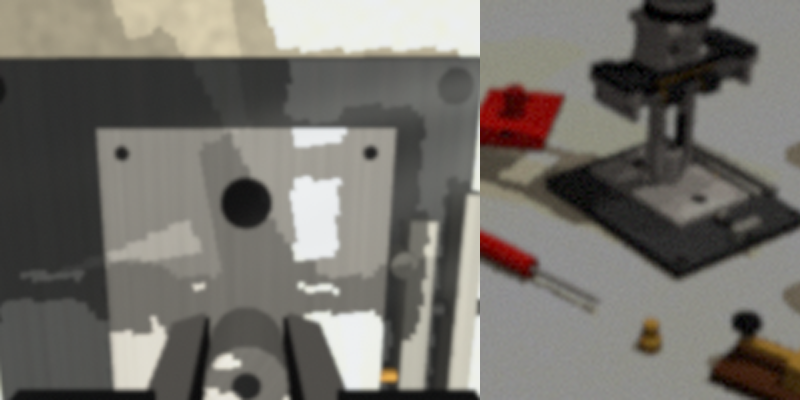

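Forces disagree with a simple dowel contact: Fz is 5.5 N and Fy is positive, and the tool is tilted 0.2°. In the picture the pin at (390,376) still stands out slightly, and the edge at x≈390 is just short of the dowel at (403,265). So I'm pressing into the bed. I'll unload, let go, square the tool and regrip.

```bash
python3 - <<'E'
from g import *
np.set_printoptions(precision=3,suppress=True)
f0=np.load("f0.npy"); p=jpos()
for k in range(6):
    p[2]+=.0003; r.line_to(jw(*p),velocity=.01); f=F(4)-f0; print(f,jpos()*1e3)
    if f[2]<1: break
hand.let_go(); print("free",F()-f0,jpos()*1e3,status.read_eef_rot())
r.line_to(jw(-.018,p[1]-.001,.033),velocity=.02,frame=[180,0,JY+180]); r.dwell(.3); f0=F(12)
print("square",jpos()*1e3,status.read_eef_rot(),f0)
hand.grasp(20); r.dwell(.3); print("grip",F()-f0,jpos()*1e3,status.read_eef_rot(),status.read_t())
np.save("f0.npy",f0)
E
```

```text
[0.72  0.388 0.93 ] [-18.114   7.65   31.333]
free [ 0.268 -0.202  0.025] [-17.957   7.727  31.592] [-179.829   -0.296  170.113]
square [-18.004   6.738  32.978] [-179.998   -0.     170.101] [-0.215  0.088  0.073]
grip [-0.134  0.652  0.034] [-17.982   6.78   33.011] [179.992   0.003 170.097] 25.3583
```

```bash
cat >> g.py <<'E'
O=[180,0,JY+180]
E
python3 - <<'E'
from g import *
np.set_printoptions(precision=2,suppress=True)
f0=np.load("f0.npy"); y=.0068; log=[]
while y<.018:
    y+=.0004; r.line_to(jw(-.018,y,.033),velocity=.01,frame=O); f=F(4)-f0; print(round(y*1e3,1),f,jpos()*1e3)
    if abs(f[1])>3.5 or abs(f[0])>4 or abs(f[2])>5: break
print(status.read_t(),status.read_eef_rot(),status.read_moment())
E
```

```text
7.2 [ 0.28 -1.95  0.48] [-18.     6.93  33.01]
7.6 [-0.04 -1.94  1.31] [-17.97   7.51  33.02]
8.0 [ 0.39 -3.55  1.81] [-17.96   7.82  33.01]
26.3083 [-179.98   -0.    170.11] [-0.53 -0.01 -0.01]
```

```bash
python3 - <<'E'
from g import *
np.set_printoptions(precision=2,suppress=True)
f0=np.load("f0.npy"); y=.0080
while y<.0096:
    y+=.0002; r.line_to(jw(-.018,y,.033),velocity=.01,frame=O); f=F(5)-f0; print(round(y*1e3,1),f,jpos()*1e3,status.read_eef_rot()[2].round(2))
    if abs(f[1])>6 or abs(f[0])>4 or abs(f[2])>6: break
im,d=optics.grab_frame("wrist"); cv2.imwrite("pics/y.png",cv2.resize(im[110:260,270:370],(400,600),interpolation=cv2.INTER_CUBIC)); print(status.read_t())
E
```

```text
8.2 [ 0.65 -5.35  2.03] [-17.96   7.89  32.98] 170.11
8.4 [ 0.37 -5.57  2.05] [-17.94   7.9   32.98] 170.11
8.6 [ 0.67 -6.71  2.63] [-17.91   7.93  33.02] 170.12
27.3583
```

View pics/y.png

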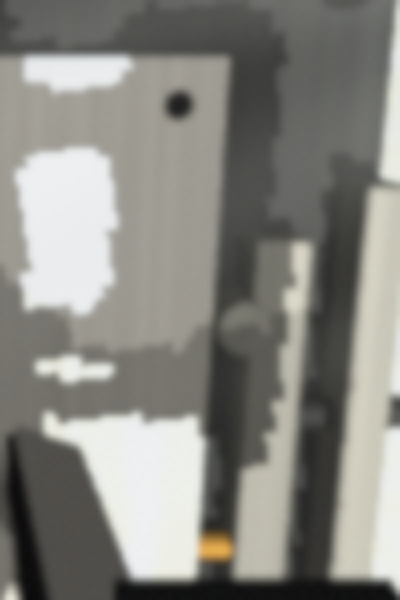

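Fy rises with y stuck at 7.9 mm, and Mz is about 0, so both dowels are loaded evenly. In the crop the edge at (213,330) meets the dowel at (218,330). Now I'll slide along x while regulating the dowel push to about 5 N.

```bash
python3 - <<'E'
from g import *
np.set_printoptions(precision=2,suppress=True)
f0=np.load("f0.npy"); y=.0086; x=-.018; sl=[]
hand.grasp(30); f=F(4)-f0; print("30N",f)
while x<.016:
    y+=np.clip((f[1]+5)*.00006,-.0003,.0002)
    x+=.0008 if x<-.008 else .0004
    r.line_to(jw(x,y,.033),velocity=.01,frame=O); f=F(4)-f0; p=jpos()*1e3
    print(round(x*1e3,1),round(y*1e3,2),f,p,status.read_moment()[2].round(2))
    if f[0]<-6.5 or abs(f[1])>10 or abs(f[2])>8: break
    sl.append(f[0])
np.save("st.npy",[x,y,np.median(sl)]); print(np.median(sl),status.read_t())
E
```

```text
30N [ 0.7  -7.27  2.45]
-17.2 8.46 [-2.1  -6.21  4.58] [-17.82   7.92  33.  ] 0.01
-16.4 8.39 [-3.72 -6.29  6.07] [-17.53   7.92  32.98] 0.01
-15.6 8.31 [-4.32 -6.24  6.42] [-16.86   7.9   32.98] 0.05
-14.8 8.24 [-3.94 -5.17  6.23] [-16.04   7.91  32.99] 0.07
-14.0 8.23 [-4.65 -5.77  6.08] [-15.26   7.88  32.97] -0.02
-13.2 8.18 [-4.32 -5.42  6.17] [-14.41   7.89  32.99] 0.01
-12.4 8.16 [-4.38 -5.36  5.83] [-13.59   7.91  33.01] 0.02
-11.6 8.14 [-4.26 -5.1   5.97] [-12.79   7.91  32.99] 0.04
-10.8 8.13 [-3.96 -4.88  6.02] [-11.98   7.92  32.99] 0.06
-10.0 8.14 [-4.23 -5.19  6.02] [-11.17   7.91  33.01] 0.01
-9.2 8.13 [-3.72 -4.54  6.01] [-10.43   7.91  32.99] -0.0
-8.4 8.15 [-4.69 -5.29  6.33] [-9.64  7.94 33.02] 0.05
-7.6 8.14 [-4.47 -5.53  5.43] [-8.87  7.92 32.98] 0.07
-7.2 8.1 [-4.31 -5.15  6.29] [-8.5   7.94 33.01] 0.05
-6.8 8.1 [-4.59 -5.02  5.93] [-8.15  7.9  32.97] 0.03
-6.4 8.09 [-4.45 -5.18  6.22] [-7.73  7.92 32.98] 0.03
-6.0 8.08 [-4.83 -5.24  5.93] [-7.3   7.94 33.01] 0.03
-5.6 8.07 [-4.69 -4.98  6.52] [-6.94  7.92 32.99] 0.01
-5.2 8.07 [-5.14 -4.78  6.36] [-6.52  7.93 32.99] 0.06
-4.8 8.08 [-4.98 -4.73  6.12] [-6.16  7.92 32.98] 0.08
-4.4 8.1 [-4.61 -4.8   6.28] [-5.72  7.94 33.03] 0.06
-4.0 8.11 [-4.74 -5.05  6.18] [-5.37  7.93 32.97] 0.06
-3.6 8.11 [-5.46 -5.03  7.28] [-5.13  7.92 32.98] 0.07
-3.2 8.11 [-6.9  -4.89  8.44] [-5.11  7.91 33.01] 0.05
-4.452661330994393 35.2417
```

The stop was met at jig x ≈ -5.1, where x stalled for two steps and Fx rose. Sliding friction was about 4.5 N, including about 6 N of downward load. I'll shed some down-load, bring both pushes to target, and hold.

```bash
python3 - <<'E'
from g import *
np.set_printoptions(precision=2,suppress=True)
f0=np.load("f0.npy"); x,y,_=np.load("st.npy"); z=.0332; ok=0
for k in range(16):
    r.line_to(jw(x,y,z),velocity=.01,frame=O); f=F(6)-f0
    print(f"{x*1e3:.2f} {y*1e3:.2f}",f,jpos()*1e3,status.read_moment()[2].round(2))
    if f[0]<-13 or f[1]<-11: break
    ex,ey=f[0]+10.2,f[1]+7.5
    if abs(ex)<.6 and abs(ey)<.6: break
    x+=np.clip(ex*.0002,-.0003,.0003); y+=np.clip(ey*.00006,-.0002,.0002)
t=status.read_t()
while status.read_t()-t<1.3: print("hold",F(10)-f0,jpos()*1e3)
np.save("st.npy",[x,y,z]); print(status.read_t(),status.read_eef_rot(),status.read_opening())
E
```

```text
-3.20 8.11 [-5.93 -4.68  6.98] [-5.14  7.92 32.99] 0.05
-2.90 8.28 [-7.35 -5.95  7.82] [-5.15  7.9  32.97] 0.05
-2.60 8.37 [-8.27 -6.13  9.16] [-5.14  7.93 33.  ] 0.04
-2.30 8.45 [-9.42 -6.64  9.86] [-5.15  7.91 32.99] 0.02
-2.14 8.50 [-9.68 -6.33 10.57] [-5.15  7.93 32.99] 0.01
-2.04 8.57 [-10.19  -7.02  11.16] [-5.16  7.93 32.98] 0.0
hold [-10.51  -7.04  11.41] [-5.16  7.94 32.98]
hold [-10.25  -7.39  11.31] [-5.14  7.92 33.01]
hold [-10.36  -7.23  11.19] [-5.11  7.92 33.01]
hold [-10.59  -7.02  11.14] [-5.13  7.94 33.  ]
hold [-10.54  -7.27  11.48] [-5.12  7.91 32.98]
hold [-10.33  -6.94  11.07] [-5.11  7.92 33.02]
hold [-10.28  -6.94  11.17] [-5.13  7.92 33.  ]
hold [-10.62  -7.09  11.48] [-5.1   7.93 33.02]
38.675 [-179.86   -0.44  170.12] 0.025101663813109982
```

The hold is steady, but the downward load of 11 N makes the share lost to friction uncertain. I'll raise the z command to shed that load so the reading tells the stop force more surely, then hold again.

```bash
python3 - <<'E'
from g import *
np.set_printoptions(precision=2,suppress=True)
f0=np.load("f0.npy"); x,y,z=np.load("st.npy")
for k in range(22):
    f=F(5)-f0
    print(f"{x*1e3:.2f} {y*1e3:.2f} {z*1e3:.2f}",f,jpos()*1e3,status.read_moment()[2].round(2))
    if f[0]<-13 or f[1]<-11: break
    ex,ey,ez=f[0]+9.3,f[1]+7.3,f[2]-2.3
    if abs(ex)<.6 and abs(ey)<.6 and abs(ez)<.9: break
    x+=np.clip(ex*.0002,-.0003,.0003); y+=np.clip(ey*.00006,-.0002,.0002); z+=np.clip(ez*.00006,-.0002,.0003)
    r.line_to(jw(x,y,z),velocity=.01,frame=O)
t=status.read_t()
while status.read_t()-t<1.3: print("hold",F(10)-f0,jpos()*1e3)
np.save("st.npy",[x,y,z]); print(status.read_t(),status.read_eef_rot(),status.read_opening())
E
```

```text
-2.04 8.57 33.20 [-10.45  -7.26  11.09] [-5.13  7.93 32.98] 0.01
-2.27 8.58 33.50 [-9.07 -6.11  8.17] [-5.15  7.94 33.  ] -0.03
-2.22 8.65 33.80 [-7.72 -6.49  6.75] [-5.12  7.92 33.01] 0.03
-1.92 8.70 34.07 [-8.49 -6.08  5.52] [-5.13  7.92 33.03] 0.07
-1.76 8.77 34.26 [-8.31 -6.48  5.1 ] [-5.14  7.94 33.06] -0.0
-1.56 8.82 34.43 [-8.08 -6.44  4.62] [-5.18  7.94 33.03] 0.03
-1.32 8.87 34.57 [-8.84 -6.2   4.64] [-5.14  7.92 33.06] 0.03
-1.23 8.94 34.71 [-8.68 -6.36  4.14] [-5.15  7.92 33.07] -0.03
-1.10 8.99 34.82 [-9.14 -6.45  4.12] [-5.14  7.94 33.07] 0.02
-1.07 9.04 34.93 [-8.53 -6.59  3.51] [-5.16  7.93 33.07] 0.01
-0.92 9.09 35.00 [-8.86 -6.62  3.66] [-5.14  7.93 33.08] 0.04
-0.83 9.13 35.08 [-8.97 -6.46  3.25] [-5.17  7.95 33.08] 0.07
-0.76 9.18 35.14 [-8.92 -6.68  3.16] [-5.18  7.95 33.1 ] 0.08
-0.69 9.21 35.19 [-9.05 -6.72  3.17] [-5.17  7.96 33.11] 0.01
hold [-9.08 -6.77  3.38] [-5.15  7.93 33.1 ]
hold [-9.22 -6.74  3.05] [-5.18  7.95 33.1 ]
hold [-9.37 -6.92  3.13] [-5.16  7.98 33.13]
hold [-9.06 -6.7   3.43] [-5.15  7.98 33.11]
hold [-9.44 -6.86  3.35] [-5.17  7.95 33.1 ]
hold [-9.37 -6.85  2.93] [-5.17  7.95 33.11]
hold [-9.44 -6.65  3.18] [-5.17  7.94 33.09]
hold [-9.1  -6.67  3.11] [-5.17  7.96 33.09]
44.425 [-179.8    -0.59  170.12] 0.02552078477457692
```

A clean hold: about 9.2 N in x with at most about 3 N of that friction, and 6.8 N in y. Next: ease off partly, release, rise and check.

```bash
python3 - <<'E'
from g import *
np.set_printoptions(precision=2,suppress=True)
f0=np.load("f0.npy"); x,y,z=np.load("st.npy")
for k in range(10):
    x-=.0003; y-=.00007; z-=.00012
    r.line_to(jw(x,y,z),velocity=.01,frame=O); f=F(3)-f0
    if k%3==0: print(f,jpos()*1e3)
    if f[0]>-4.8 or f[1]>-3.8: break
print(f,jpos()*1e3)
hand.let_go(); r.dwell(.2); p=jpos(); print("free",F()-f0,p*1e3)
r.line_to(jw(-.0051,.0079,max(p[2],.034)),velocity=.01,frame=O)
r.line_to(jw(-.0051,.0079,.10),velocity=.06,frame=O); 
r.move_ptp(jw(-.03,.0,.22),O); r.dwell(.2)
P,Q=status.read_eef_pos(),status.read_eef_rot(); im,d=optics.grab_frame("wrist"); np.savez("pics/end.npz",d=d,P=P,O=Q); cv2.imwrite("pics/endraw.png",im)
top,dt=optics.grab_frame("top"); cv2.imwrite("pics/top2.png",top)
cv2.imwrite("pics/end.png",cv2.resize(im[80:280,170:340],(510,600),interpolation=cv2.INTER_CUBIC))
K,T=wcam(P,Q); W=cloud(d,K,T); S=W[60:280,150:360]; J=(S[...,:2]-JC)@JR
m=((S[...,2]>.0205)&(S[...,2]<.028)&(J[...,1]<.056)&(J[...,0]<.068)&(abs(J[...,0])<.1)&(abs(J[...,1])<.08)).astype(np.uint8); m=cv2.morphologyEx(m,cv2.MORPH_OPEN,np.ones((5,5)))
A=J[m>0]; print("plate jig",cv2.minAreaRect((A*1e3).astype(np.float32)),np.median(S[m>0][:,2]))
print(status.read_t())
E
```

```text
[-8.52 -6.25  2.94] [-5.15  7.94 33.1 ]
[-6.48 -5.85  1.98] [-5.15  7.95 33.07]
[-4.78 -5.13  0.82] [-5.16  7.98 33.06]
free [ 0.15 -0.11 -0.13] [-2.48  8.8  34.47]
plate jig ((-5.098838806152344, 7.024349212646484), (144.9386444091797, 97.99183654785156), 0.035489972680807114) 0.024040851543698005
50.2167
```

View pics/end.png

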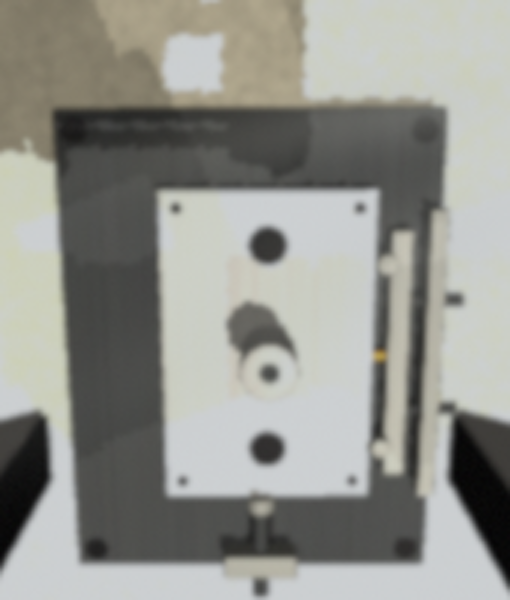

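Seated by eye: the long edge meets both dowels at (388,265) and (380,449), the end meets the stop head at (262,505), and the plate top is at 24.0 mm, so it is flat. One closer look before handing in.

```bash
python3 - <<'E'
from g import *
r.line_to(jw(-.02,.03,.125),velocity=.1,frame=O); r.dwell(.2)
im,d=optics.grab_frame("wrist"); cv2.imwrite("pics/closeraw.png",im)
cv2.imwrite("pics/close.png",cv2.resize(im[60:270,165:335],(486,600),interpolation=cv2.INTER_CUBIC)); print(status.read_t())
a=cv2.imread("pics/top.png").astype(int); b=cv2.imread("pics/top2.png").astype(int)
df=(abs(a-b).max(2)>40).astype(np.uint8); df=cv2.morphologyEx(df,cv2.MORPH_OPEN,np.ones((3,3)))
n,l,s,c=cv2.connectedComponentsWithStats(df); print("top changes",[(s[i,:4].tolist(),int(s[i,4])) for i in range(1,n)])
E
```

```text
51.6167
top changes [([130, 175, 304, 209], 22996), ([183, 175, 22, 16], 226), ([170, 178, 4, 4], 16), ([314, 187, 5, 4], 18), ([177, 188, 3, 3], 9), ([175, 193, 6, 5], 24), ([168, 195, 3, 4], 12), ([170, 198, 16, 29], 202), ([167, 201, 3, 3], 9), ([166, 205, 4, 6], 22), ([310, 205, 5, 4], 19), ([303, 213, 4, 4], 16), ([190, 215, 6, 6], 31), ([447, 267, 52, 76], 2976), ([503, 269, 9, 50], 349), ([197, 271, 3, 3], 9), ([439, 292, 6, 11], 55), ([433, 298, 5, 7], 34), ([419, 301, 5, 8], 33), ([426, 300, 5, 8], 37), ([413, 304, 5, 8], 35), ([251, 319, 6, 7], 34), ([228, 323, 31, 39], 714), ([499, 324, 13, 8], 75), ([267, 341, 5, 4], 19)]
```

View pics/close.png

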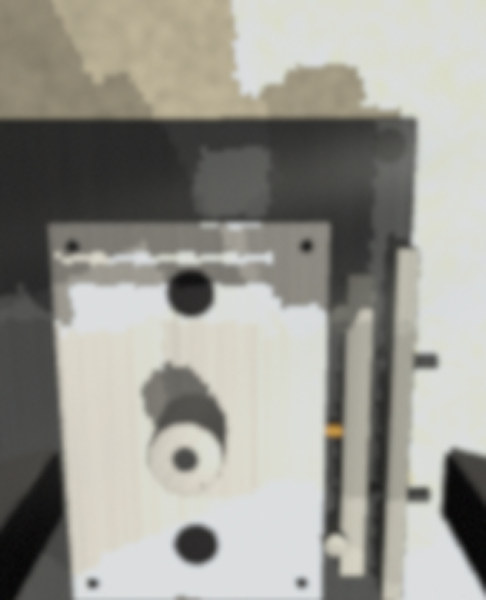

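The close view shows the edge at x≈325 tight against the lower dowel (335,545), and the brass pin (335,430) pushed back level. The upper dowel lies in shadow. The top-view differences are all at the panel, jig or arm, and none at the bystanders.

```bash
python3 - <<'E'
from g import *
r.line_to(jw(-.02,.0,.22),velocity=.12,frame=O); r.dwell(.3); print(F(),status.read_t()); ticket.sign_off()
E
```

```text
[-0.15462478 -0.15471423 -0.03415684] 53.0333
the job is handed in; nothing more can be done
```

The panel is seated in the fixture and the job is handed in, at 53 s of the 72 s allowed. I picked it up by the boss, laid it on the bed, felt for both dowels, and slid it along them to the end stop.

**Hold:** the clean hold lasted about 1.3 s with these readings:

| Where | Tool force | Note |
|---|---|---|
| Dowels | about 6.8 N | |
| End stop | about 9.2 N | includes an estimated 3 N or less of friction, so about 6–9 N on the stop |

I then eased off, let go and backed away.

**Last checks:**
- The panel lies flat, with its top at 24.0 mm against 24 mm expected. It is parallel to the fixture within 0.04°.
- By eye, its edge meets the dowels and its end meets the stop. The top view shows no change at the other objects.

**What did not go cleanly:**
- **False contact:** my first feel for the dowels stopped early because I was pressing the panel into the bed (about 5.5 N down). I let go, squared the tool and gripped again.
- **Earlier hold:** an earlier hold of about 1.3 s, at 10.4 N in x and 7 N in y, had 11 N pressing down. Friction made the stop force unclear, so I shed that load and held again.
- **Uncertain points:** the split between stop force and friction is an estimate. The upper dowel was in shadow in the closest picture, and the camera resolves only about 0.5 mm. The pin readings were not available to me, so contact after release rests on the last position, the forces and the pictures.

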